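# Turn round the module that is plugged in backwards

### The job

On the amplifier chassis one of the three plug-in modules has been put in backwards: its red end is at the black end of its socket. Pull it straight out by its black tab, turn it end for end and put it fully home, upright, in the same socket, with its red end at the socket's red end; do not let it drop in, and leave the two neighbouring modules plugged in where they are.

Things in the scene. Friction and masses are not known exactly. Their poses are not given: they have to be found in the camera images.
- module: The backward module, in any socket, standing on the deck, no latch. Upright body 24 mm thick (x), 80 long (y), 55 tall, white, last 22 mm at +y red; centred black tab on top, 14 thick (x), 36 long (y), 55 to 89 mm above the underside. 0.1 to 0.2 kg. Origin: centre of its underside, z up; its y points opposite to the chassis y at the start.
- chassis: Fixed aluminium chassis 260 (x) by 240 mm (y), deck 40 mm high; origin: centre of underside. Black sockets at x = -75, 0, 75, y = -50 mm: pockets 29 (x) by 86 mm (y) inside, deck as floor, walls 22 mm tall plus lips flaring 8 mm outwards to 34 mm. End wall at +y is red; a right module's axes are parallel to the chassis'. Parts up to 90 mm above the bench along the +y edge.
- neighbour_1: One of the two neighbouring plug-in modules, the same in shape and colours as module, plugged in the right way round (red end at the red end of its socket). Origin: centre of its underside.
- neighbour_2: One of the two neighbouring plug-in modules, the same in shape and colours as module, plugged in the right way round (red end at the red end of its socket). Origin: centre of its underside.
Things that resemble listed ones, but are neither listed nor needed, are in the scene too. What is shaped like the module but pink is not meant.

How it is judged (in metres and radians):
On the way:
1. the backward module is withdrawn clear of its socket: its underside at least 40 mm above the deck (z of module in the frame of chassis above 0.08 m), for 0.1 s.
At the end, for the whole second after the job is handed in: The module is back in its own socket: within 12 mm of where it began, underside within 6 mm of the deck, upright within 10 degrees, in line within 11 degrees, red end at the red end, released and at rest; neighbours within 15 mm of their places (distance of module from where it was at the start of the episode below 0.012 m and z of module in the frame of chassis below 0.046 m and y of chassis in the frame of module above 0.03 m and angle between module's own z axis and vertical below 0.17 rad and angle between the y axis of module and the y axis of chassis, either way round below 0.2 rad and linear speed of module below 0.02 m/s and contact force between module and the fingers below 0.1 N and distance of each of neighbour_1, neighbour_2 from where it was at the start of the episode below 0.015 m); the robot touches nothing.
It fails at once if the module is dropped (falls freely faster than 0.6 m/s, as from about 18 mm or more) (contact force between module and the fingers below 0.05 N and linear speed of module above 0.6 m/s).
It fails at once if a neighbouring module is pulled up or knocked more than 15 mm from its place (distance of any of neighbour_1, neighbour_2 from where it was at the start of the episode above 0.015 m).
It also fails if it takes over 40 s, if anything falls off the work surface, if the arm or the gripper's body presses on something with over 40 N, if the wrist force passes 120 N, or if a joint passes its speed limit or range.

### The arm

A 6-joint arm with a two-finger parallel gripper is mounted at the origin on the work surface. World frame = base frame: x ahead of the robot, y to its left, z up, the work surface at z = 0. Lengths are in mm, angles in rad, forces in N, time in s.
With the tool pointing down it reaches from about 300 to 850 mm from the base axis. Payload 5.4 kg.
Tool frame: the origin (TCP) lies between the finger pads; the fingertips stand 17 mm ahead of it and the grasp point (between the pads) lies 2 mm behind it; z points along the fingers, y is the line along which they close (so a half turn about z gives the same grasp; the last joint's range is limited). The gripper opens to 85 mm and grips with 20 to 120 N. Pads are 22 mm wide; open, the fingers measure 114 mm over their backs; the gripper's body (76 mm by 85 mm) begins 54 mm behind the grasp point. The pads swing forward as they close: fully open they stand 13 mm farther back than shut.
Start: joints at [1.004, 0.158, 1.597, -0, 1.386, -0.21], TCP at [200.843, 538.765, 219.399] pointing down, gripper open.
Joint ranges: [-2.91, 2.91], [-0.94, 2.29], [0.18, 2.7], [-1.29, 4.43], [0.17, 2.64], [-3, 3]. Speed limits (rad/s): [2.57, 2.57, 3.14, 3.14, 3.14, 3.14].

### API

Orientations are given as a unit quaternion [x, y, z, w].
In Python, from cell import r, optics, workorder gives the robot as it stands. The module is installed in compiled form; this text tells all that it offers.
- The arm moves only by the shell command python3 -m handwheel 'ROWS' [FORCE]. ROWS is JSON, a list that holds one entry, the list of rows, each a list of 7 numbers: the turn, a rotation vector about the tool's x, y, z in degrees, then the shift along the tool's x, y, z in cm, then the gripper command: -1 is shut, 1 is fully open, values between are in proportion. A call has 1 to 8 rows; each row shifts and turns the commanded pose from where the row before left it, along the tool's axes as they then stand; what a row does not reach is not made up. A row lasts 1/8 s, in which the tool goes at most 62.5 mm and 10.7 degrees, less where a joint would pass 70% of its speed; a pose out of reach is approached as far as the arm can. A call with a gripper value outside its range is refused whole. The fingers move at their own pace and stop on an object; FORCE is the grip in N (left out, the last holds). Time passes only in rows, so rows that do not move let the fingers close. It gives the time, the measured TCP pose, the force, the opening and the grip force at its end, in the units of the state.
- r.observe(): the state, without advancing time (a new reading comes with each control period).
- optics.read_camera(name): name is "scene" or "top" or "wrist"; returns a dict with "image" (400x640x3 uint8, red, green, blue), "intrinsics" (3x3 intrinsics, pixels), "dist" ([k1, k2, p1, p2, k3] as OpenCV has them; the pictures are not rectified), "R" (3x3) and "t" (3): a world point X has camera coordinates R X + t; the wrist camera has in their place "T_tool_cam" (4x4, takes a point from camera to tool coordinates, whose origin is the TCP and whose axes are the flange's). Camera axes: x right, y down, z forward; pixel columns grow to the right and rows downward; lengths in mm; the calibration is good to about 2 mm. A picture is of the moment at which its call begins: read the wrist's pose just before it. There is no depth.
- workorder.job_done(): hands the job in; it is judged then, once.
The state is a dict: "time": time; "qpos": joint angles; "joint_velocities": joint speeds; "joint_efforts": joint torques, N m; "position": TCP position; "ee_rot": TCP orientation; "contact_force": force on the tool from outside, world axes, zero at the start; "moment": the same for the moment, N m; "gripper_width": finger opening in mm; "grip_force": force on a finger pad.
Only numpy, scipy, OpenCV 4.12 (cv2) and the standard library are available. Lean on these libraries where they do the work, as an engineer would, in place of code of your own. Each camera call takes 0.05 s, during which the arm holds its last target. There are 200 camera calls.

## Working session

There is one attempt and no reset: what is moved stays moved. The work goes in short steps, Python scripts to look and compute and a shell command to move; the robot and the scene stay as the last step left them, time stands still between calls to the robot, and variables do not carry over. Pictures are saved under pics/ and viewed, at most 10 in all, crops included, and the job is handed in when it is done.

```bash
mkdir -p pics; cat > h.py <<'E'
import numpy as np, cv2
from cell import r, optics, workorder
from scipy.spatial.transform import Rotation as Ro
def cam(n):
    s=r.observe(); c=optics.read_camera(n)
    if n=='wrist':
        T=np.eye(4);T[:3,:3]=Ro.from_quat(s['ee_rot']).as_matrix();T[:3,3]=s['position']
        M=T@np.array(c['T_tool_cam']);c['Rwc']=M[:3,:3];c['o']=M[:3,3]
    else:
        R=np.array(c['R']);c['Rwc']=R.T;c['o']=-R.T@np.array(c['t'])
    return c
def ray(c,px):
    p=cv2.undistortPoints(np.array([[px]],float),np.array(c['intrinsics']),np.array(c['dist']))[0,0]
    d=c['Rwc']@np.array([p[0],p[1],1]);return c['o'],d/np.linalg.norm(d)
def plane(c,px,z):
    o,d=ray(c,px);return o+d*(z-o[2])/d[2]
def tri(c1,p1,c2,p2):
    o1,d1=ray(c1,p1);o2,d2=ray(c2,p2)
    k=np.linalg.lstsq(np.stack([d1,-d2],1),o2-o1,rcond=None)[0]
    a=o1+k[0]*d1;b=o2+k[1]*d2;return (a+b)/2,np.linalg.norm(a-b)
def save(c,name,box=None,s=1):
    im=c['image'][...,::-1]
    if box: im=im[box[1]:box[3],box[0]:box[2]]
    cv2.imwrite('pics/'+name,cv2.resize(im,None,fx=s,fy=s,interpolation=cv2.INTER_CUBIC))
E
python3 - <<'E'
from h import *
print(r.observe())
for n in('scene','top'):
    c=cam(n);save(c,n+'.png');print(n,c['o'],c['Rwc'][:,2])
E
```

```text
{'time': 0.0, 'qpos': array([ 1.00388234e+00,  1.59077207e-01,  1.59824676e+00, -2.10097199e-05,
        1.38617975e+00, -2.10115148e-01]), 'joint_velocities': array([-0.001297  ,  0.00019748, -0.00128861, -0.0022028 ,  0.00041783,
       -0.00147292]), 'joint_efforts': array([-1.02443992e-03, -3.95999408e+01, -3.31432486e+01, -2.80109425e-04,
        8.30206118e-03, -1.88065133e-05]), 'position': array([200.52505801, 538.23452177, 218.39381791]), 'ee_rot': array([ 1.77452636e-01,  9.84128878e-01, -8.88231457e-04, -3.52414583e-04]), 'contact_force': array([ 0.5564537 , -0.0725538 ,  0.31781383]), 'moment': array([ 0.04335521,  0.00433197, -0.05980174]), 'grip_force': 0.0, 'gripper_width': 85.5484652432104}
scene [1122.02367221  199.90613944  604.99107249] [-0.62180284 -0.3028088  -0.72226592]
top [592.32138854 -26.29514273 700.53209682] [ 0.10099445  0.03713009 -0.99419388]
```

View pics/top.png

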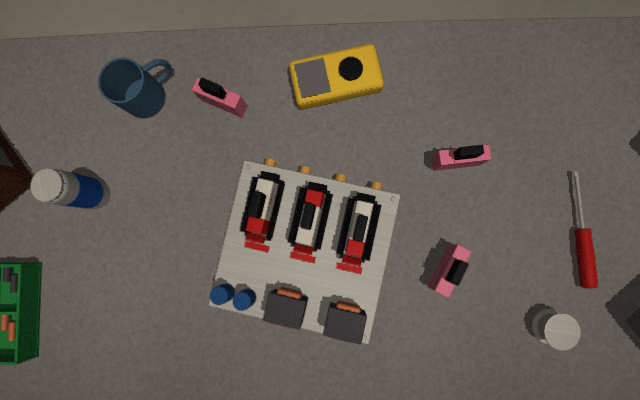

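View pics/scene.png

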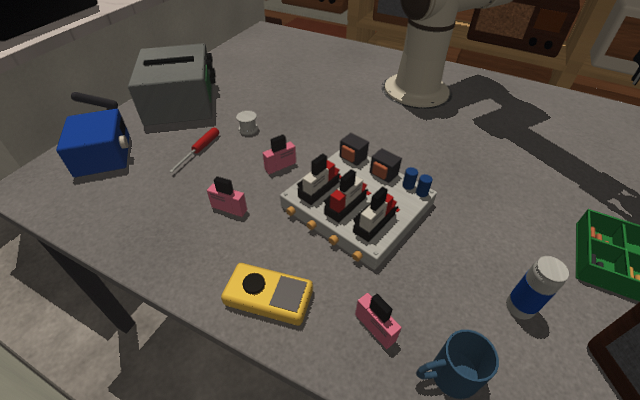

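Candidates: the modules in sockets at top (262,208), (310,215) and (358,230), plus the pink lookalikes at (218,96), (462,157) and (450,270). Only the middle one (310,215) has its red end (314,195) away from the red wall (303,255). I'll check that in a close crop.

```bash
python3 - <<'E'
from h import *
a=cam('top');b=cam('scene')
A=cv2.resize(a['image'][155:345,205:405,::-1],None,fx=2,fy=2,interpolation=3)
A=cv2.resize(a['image'][165:285,235:385,::-1],(750,600),interpolation=3)
B=cv2.resize(b['image'][140:260,290:440,::-1],(750,600),interpolation=3)
A=cv2.resize(A,(400,320));B=cv2.resize(B,(400,320))
cv2.imwrite('pics/crop.png',np.hstack([A,B]))
# chassis corners on deck z=40
for p in[(246,162),(399,195),(368,344),(209,307)]: print(p,plane(a,p,40).round(1))
print([ (plane(a,p,129)).round(1) for p in[(262,208),(308,215),(360,228)]])
E
```

```text
(246, 162) [718.2 122.   40. ]
(399, 195) [ 658.9 -122.7   40. ]
(368, 344) [429.2 -67.3  40. ]
(209, 307) [487.8 181.1  40. ]
[array([636. ,  79.5, 129. ]), array([625. ,  15.8, 129. ]), array([605.8, -55.1, 129. ])]
```

View pics/crop.png

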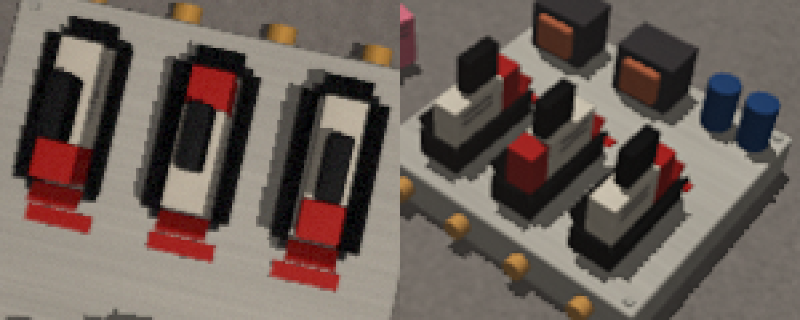

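The middle module is the backward one: its red end is at top (314,195), and its socket's red wall is at (303,255). I'm moving above it now.

```bash
python3 -m handwheel '[[[0,0,0,-3.6,-2.1,-0.6,0],[0,0,0,-3.6,-2.1,-0.6,0],[0,0,0,-3.6,-2.1,-0.6,0],[0,0,0,-3.6,-2.1,-0.6,0],[0,0,0,-3.6,-2.1,-0.6,0],[0,0,0,-3.6,-2.1,-0.6,0],[0,0,0,-3.6,-2.1,-0.6,0],[0,0,0,-3.6,-2.1,0,0]]]' 30
python3 -m handwheel '[[[0,0,0,-3.6,-2.1,0,0],[0,0,0,-3.6,-2.1,0,0],[0,0,0,-3.6,-2.1,0,0],[0,0,0,-3.6,-2.1,0,0],[0,0,0,-3.6,-2.1,0,0],[0,0,0,-3.6,-2.1,0,0],[0,0,-6.5,0,0,0,0],[0,0,0,0,0,0,0]]]'
python3 - <<'E'
from h import *
c=cam('wrist');save(c,'w1.png');s=r.observe();print(s['position'],Ro.from_quat(s['ee_rot']).as_matrix().round(3),s['qpos'],s['gripper_width'],c['o'],c['Rwc'][:,2])
E
```

```text
time: 1.2
position: [413.0, 279.7, 261.9]
ee_rot: [0.177, 0.984, 0.0, 0.0]
contact_force: [-0.2, 0.7, -0.4]
gripper_width: 42.6
grip_force: 0.0
time: 2.2
position: [570.4, 86.9, 261.0]
ee_rot: [0.122, 0.992, 0.0, -0.0]
contact_force: [-0.2, 0.2, -0.2]
gripper_width: 42.6
grip_force: 0.0
[570.23128508  87.29992015 261.11808576] [[-0.97   0.243 -0.001]
 [ 0.243  0.97   0.   ]
 [ 0.001 -0.    -1.   ]] [-5.75006817e-02  1.38308749e-01  1.53701152e+00  8.32132710e-05
  1.46685143e+00 -1.38288374e+00] 42.603065715552226 [500.64650661 104.75389525 416.56062002] [ 0.27368922 -0.068607   -0.95936817]
```

View pics/w1.png

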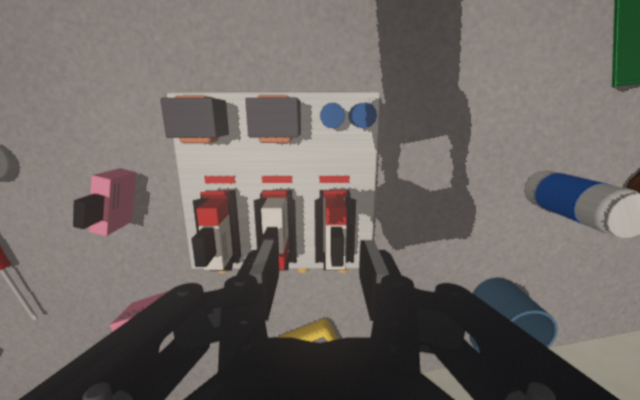

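The wrist view shows the chassis squared with the tool. The middle module's white end is at (272,215) next to its red wall at (277,180), and its tab is partly behind the left finger. Next I'll triangulate the tab top from the first views and move over it.

```bash
python3 - <<'E'
from h import *
a=cam('top');b=cam('scene')
print(tri(a,(307.7,216.7),b,(347.4,171.9)))
E
python3 -m handwheel '[[[0,0,0,-2.2,-1.9,0,0],[0,0,0,-2.2,-1.9,0,0],[0,0,0,-2.2,-1.9,0,0],[0,0,0,0,0,2,0],[0,0,0,0,0,0,0]]]'
python3 - <<'E'
from h import *
c=cam('wrist');save(c,'w2.png',(170,100,470,325),2.6);s=r.observe();print(s['position'],s['ee_rot'])
E
```

```text
(array([622.66317283,  15.63833103, 132.47564229]), np.float64(0.7634560786073298))
time: 2.98
position: [618.7, 17.2, 238.4]
ee_rot: [0.121, 0.993, 0.0, -0.003]
contact_force: [-0.7, 0.8, -0.0]
gripper_width: 42.8
grip_force: 0.0
[619.27869318  17.28383211 239.70682691] [ 1.21036093e-01  9.92646429e-01  2.55160915e-04 -1.80693920e-03]
```

View pics/w2.png

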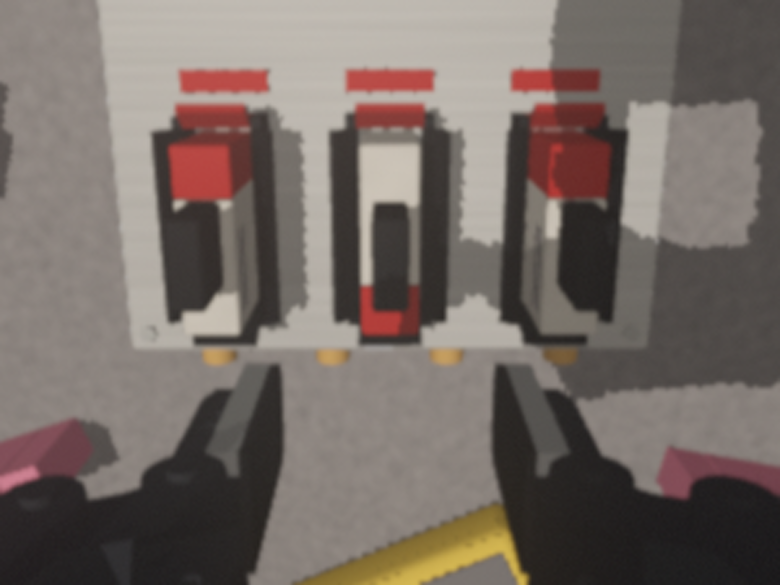

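The middle module's black tab spans crop x 373–409 and y 203–310, red end at the bottom, centred between the fingers. Its far top edge is at crop (391,310).

```bash
python3 - <<'E'
from h import *
c=cam('wrist');s=r.observe()
f=lambda x,y:(170+x/2.6,100+y/2.6)
y=np.array([-.97,.243,0])
R=Ro.from_quat(s['ee_rot']).as_matrix()
for z in(129,132):
    p=plane(c,f(391,309),z);print(z,p,'L/R',plane(c,f(373,309),z),plane(c,f(409,309),z),'ctr',p+18*y,'tool delta',R.T@(p+18*y-s['position']))
# line direction: socket red bars (deck), left and right
a=plane(c,f(180,91),45);b=plane(c,f(600,91),45);d=b-a;print('bar line in tool',R.T@d)
print(plane(c,f(390,105),74),s['position'])
E
```

```text
129 [643.17863883  13.46140753 129.        ] L/R [641.56663088   6.95077074 129.        ] [644.79060251  19.97204052 129.        ] ctr [625.71863883  17.83540753 129.        ] tool delta [ -5.72876676   2.02469337 111.76189201]
132 [642.12873563  13.70196071 132.        ] L/R [640.53487551   7.26462007 132.        ] [643.72255197  20.13929761 132.        ] ctr [624.66873563  18.07596071 132.        ] tool delta [ -4.64682405   2.00643855 108.76368767]
bar line in tool [-5.42974239e-02  1.89633815e+02  1.71256637e-02]
[574.86496349  30.14866772  74.        ] [619.84955912  17.19067774 240.77109146]
```

```bash
python3 -m handwheel '[[[0,0,0,-0.5,0.2,3,0],[0,0,0,0,0,3,0],[0,0,0,0,0,3,0],[0,0,0,0,0,2,0],[0,0,0,0,0,1.4,0],[0,0,0,0,0,0,0],[0,0,0,0,0,0,0]]]' 40
python3 -m handwheel '[[[0,0,0,0,0,0,-1],[0,0,0,0,0,0,-1],[0,0,0,0,0,0,-1],[0,0,0,0,0,0,-1],[0,0,0,0,0,0,-1]]]' 40
```

```text
time: 3.95
position: [627.0, 16.7, 118.7]
ee_rot: [0.121, 0.993, -0.0, 0.001]
contact_force: [-0.1, -0.0, -0.3]
gripper_width: 42.5
grip_force: 0.0
time: 4.58
position: [626.0, 16.8, 117.3]
ee_rot: [0.121, 0.993, -0.0, -0.0]
contact_force: [0.1, 0.7, 0.5]
gripper_width: -0.0
grip_force: 0.0
```

The fingers closed to 0, so they hold nothing. I'll look.

```bash
python3 - <<'E'
from h import *
s=r.observe();print(s['gripper_width'],s['grip_force'],s['position'])
c=cam('wrist');b=cam('scene')
A=cv2.resize(c['image'][100:400,170:470,::-1],(400,400),interpolation=3)
B=cv2.resize(b['image'][90:240,290:440,::-1],(400,400),interpolation=3)
cv2.imwrite('pics/c3.png',np.hstack([A,B]))
E
```

```text
-0.01814935744890523 0.0 [626.02001399  16.75013539 117.34452098]
```

View pics/c3.png

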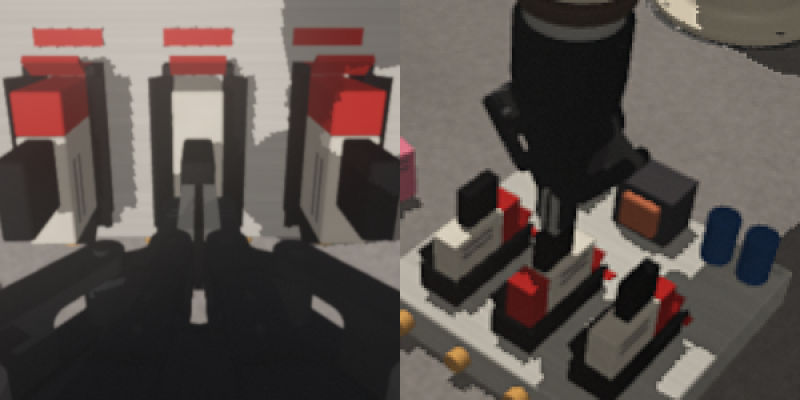

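The fingers sit over the tab, but whether they clasp it is unclear. I'll take one zoom of the tips, with the tip and tab points projected onto it.

```bash
python3 - <<'E'
from h import *
def proj(c,X):
    Rcw=c['Rwc'].T; return cv2.projectPoints(np.array([X],float),cv2.Rodrigues(Rcw)[0],-Rcw@c['o'],np.array(c['intrinsics']),np.array(c['dist']))[0].ravel()
s=r.observe();t=s['position'];out=[]
for n,half in(('scene',25),('wrist',40)):
    c=cam(n);p=proj(c,t);k=400/(2*half);o=p-half
    M=np.array([[k,0,-o[0]*k],[0,k,-o[1]*k]])
    im=cv2.warpAffine(np.ascontiguousarray(c['image'][...,::-1]),M,(400,400),flags=cv2.INTER_NEAREST)
    im=np.clip(im.astype(float)*1.8,0,255).astype(np.uint8)
    for X,col in((t,(0,255,0)),(t-[0,0,17],(255,255,0)),([625.5,17,129],(255,0,255)),([625.5,17,95],(0,128,255))):
        q=(proj(c,X)-o)*k; cv2.circle(im,tuple(int(v) for v in q),4,col,-1)
    out.append(im)
cv2.imwrite('pics/c4.png',np.hstack(out))
E
```

```text
(no output)
```

View pics/c4.png

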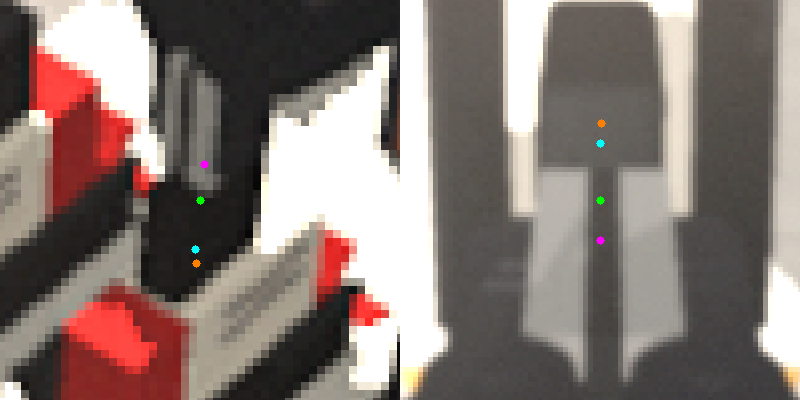

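The shut tips end right at the tab's top edge (scene crop (205,185), wrist crop row 170), so they closed above the tab and stand higher than stated. I'll open, go 18 mm lower while watching the force, and close again.

```bash
python3 -m handwheel '[[[0,0,0,0,0,-1,0],[0,0,0,0,0,0,0],[0,0,0,0,0,0,0],[0,0,0,0,0,1,0],[0,0,0,0,0,0.9,0],[0,0,0,0,0,0.9,0],[0,0,0,0,0,0,0],[0,0,0,0,0,0,0]]]' 40
python3 -m handwheel '[[[0,0,0,0,0,0,-1],[0,0,0,0,0,0,-1],[0,0,0,0,0,0,-1],[0,0,0,0,0,0,-1],[0,0,0,0,0,0,-1]]]' 40
```

```text
time: 5.78
position: [626.2, 16.7, 99.5]
ee_rot: [0.121, 0.993, 0.0, 0.0]
contact_force: [-0.2, 0.2, 0.7]
gripper_width: 42.8
grip_force: 0.0
time: 6.4
position: [626.5, 16.6, 100.0]
ee_rot: [0.121, 0.993, -0.0, 0.001]
contact_force: [0.2, -1.4, 3.1]
gripper_width: 13.0
grip_force: 41.8
```

It's gripped: 13 mm opening, 42 N. Lifting straight up with a slow start.

```bash
python3 -m handwheel '[[[0,0,0,0,0,-0.5,-1],[0,0,0,0,0,-1,-1],[0,0,0,0,0,-1.5,-1],[0,0,0,0,0,-2,-1],[0,0,0,0,0,-2,-1],[0,0,0,0,0,-2,-1],[0,0,0,0,0,0,-1],[0,0,0,0,0,0,-1]]]' 50
python3 - <<'E'
from h import *
c=cam('wrist');b=cam('scene')
A=cv2.resize(c['image'][100:400,170:470,::-1],(400,400),interpolation=3)
B=cv2.resize(b['image'][90:240,270:420,::-1],(400,400),interpolation=3)
cv2.imwrite('pics/c5.png',np.hstack([A,B]))
E
```

```text
time: 7.4
position: [625.7, 16.8, 188.8]
ee_rot: [0.121, 0.993, 0.0, -0.001]
contact_force: [-0.4, 0.0, -1.7]
gripper_width: 12.6
grip_force: 49.6
```

View pics/c5.png

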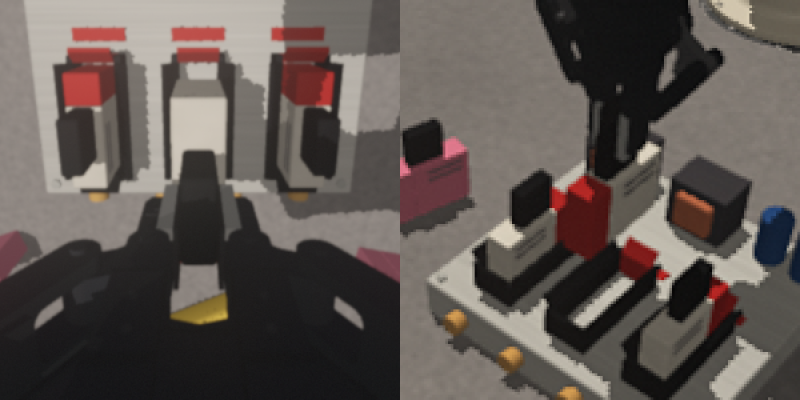

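The module is clear of the socket (empty at right crop (610,290)), upright, and the neighbours haven't moved. Turning it end for end.

```bash
python3 -m handwheel '[[[0,0,5,0,0,0,-1],[0,0,10,0,0,0,-1],[0,0,10,0,0,0,-1],[0,0,10,0,0,0,-1],[0,0,10,0,0,0,-1],[0,0,10,0,0,0,-1],[0,0,10,0,0,0,-1],[0,0,10,0,0,0,-1]]]'
python3 -m handwheel '[[[0,0,10,0,0,0,-1],[0,0,10,0,0,0,-1],[0,0,10,0,0,0,-1],[0,0,10,0,0,0,-1],[0,0,10,0,0,0,-1],[0,0,10,0,0,0,-1],[0,0,10,0,0,0,-1],[0,0,10,0,0,0,-1]]]'
python3 -m handwheel '[[[0,0,10,0,0,0,-1],[0,0,10,0,0,0,-1],[0,0,5,0,0,0,-1],[0,0,0,0,0,0,-1],[0,0,0,0,0,0,-1]]]'
python3 - <<'E'
from h import *
s=r.observe();print(s['position'],Ro.from_quat(s['ee_rot']).as_matrix().round(3)[:, :2])
c=cam('wrist');a=cam('top')
A=cv2.resize(c['image'][100:400,170:470,::-1],(400,400),interpolation=3)
B=cv2.resize(a['image'][150:270,240:360,::-1],(400,400),interpolation=3)
cv2.imwrite('pics/c6.png',np.hstack([A,B]))
E
```

```text
time: 8.5
position: [625.4, 16.9, 188.2]
ee_rot: [0.703, 0.712, -0.001, -0.001]
contact_force: [-0.0, -0.0, -2.3]
gripper_width: 12.8
grip_force: 49.6
time: 9.5
position: [625.4, 16.9, 188.2]
ee_rot: [0.996, 0.093, -0.001, -0.0]
contact_force: [0.0, 0.7, -1.5]
gripper_width: 12.4
grip_force: 49.6
time: 10.12
position: [625.8, 16.8, 188.8]
ee_rot: [0.993, -0.121, -0.0, -0.0]
contact_force: [-0.6, 0.8, -1.3]
gripper_width: 12.9
grip_force: 49.6
[625.79021035  16.80727203 188.84064949] [[ 0.971 -0.239]
 [-0.239 -0.971]
 [-0.001  0.   ]]
```

View pics/c6.png

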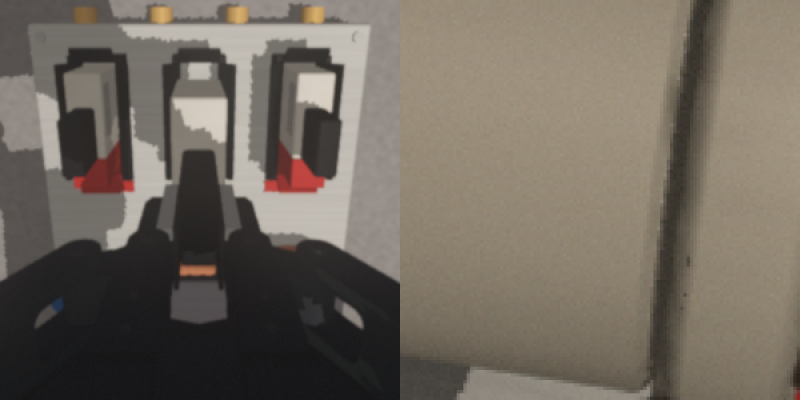

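The white end now faces away from the red walls. The body is centred in the socket sideways (crop col 198 against socket 163–236). Next I'll work out the along-length offset in the tool frame from the tab ends (rows 150 and 264) and the body edge (row 97).

```bash
python3 - <<'E'
from h import *
from scipy.optimize import least_squares
c=cam('wrist');T=np.array(c['T_tool_cam']);im=c['image'].astype(int)
print(T.round(2))
col=im[160:312,316:322].mean(1).round();print([(160+i,*map(int,v)) for i,v in enumerate(col) if i==0 or abs(v-col[i-1]).max()>12])
Ti=np.linalg.inv(T)
def proj(X):
    return cv2.projectPoints(np.array([X],float),cv2.Rodrigues(Ti[:3,:3])[0],Ti[:3,3],np.array(c['intrinsics']),np.array(c['dist']))[0].ravel()
sg=np.sign(T[0,3]);print('cam side',sg)
vn,vf,vb=212.5,297.5,172.5
f=lambda p:[proj([p[0]+sg*18,0,p[1]])[1]-vn,proj([p[0]-sg*18,0,p[1]])[1]-vf,proj([p[0]+sg*40,0,p[1]+34])[1]-vb]
q=least_squares(f,[0,-20]);print('e,h',q.x,q.fun)
for z in(0,9,17): print(z,proj([11*sg,0,z]))
# deck/socket: chassis far edge & socket outline in world from this view with state pose
g=lambda x,y:(170+x*.75,100+y*.75)
print('deck corners',plane(c,g(28,24),40),plane(c,g(370,24),40))
print('lip far mid z74',plane(c,g(199,48),74))
E
```

```text
[[  -0.     -0.96   -0.28   70.95]
 [   1.     -0.      0.     -0.38]
 [  -0.     -0.28    0.96 -155.51]
 [   0.      0.      0.      1.  ]]
[(160, 127, 121, 114), (172, 129, 122, 114), (173, 161, 154, 143), (174, 187, 180, 168), (175, 202, 194, 182), (196, 189, 182, 169), (197, 158, 151, 140), (198, 138, 132, 122), (211, 115, 109, 101), (212, 87, 83, 76), (213, 60, 56, 53), (298, 67, 47, 42), (299, 116, 73, 55), (300, 151, 96, 70), (301, 169, 109, 79), (306, 136, 87, 65), (307, 78, 55, 47), (308, 47, 42, 42)]
cam side 1.0
e,h [  4.68052279 -28.42054032] [11.56419745 -5.78251972 -7.38598155]
0 [319.29899834 225.52590036]
9 [319.26602795 220.10220001]
17 [319.23934416 215.71257622]
deck corners [723.50608204 125.01903728  40.        ] [ 661.67257152 -124.95000022   40.        ]
lip far mid z74 [677.63328496   3.80487993  74.        ]
```

```bash
python3 - <<'E'
from h import *
from scipy.optimize import least_squares
c=cam('wrist');T=np.array(c['T_tool_cam'])
Ti=np.linalg.inv(T)
def proj(X):
    return cv2.projectPoints(np.array([X],float),cv2.Rodrigues(Ti[:3,:3])[0],Ti[:3,3],np.array(c['intrinsics']),np.array(c['dist']))[0].ravel()
f=lambda p:[proj([p[0]+18,0,p[1]+34])[1]-212,proj([p[0]-18,0,p[1]])[1]-299,proj([p[0]+40,0,p[1]+34])[1]-173.5]
q=least_squares(f,[0,-20]);print('e,h',q.x,q.fun)
im=c['image'].astype(int)
# body near top edge left/right
row=im[178];print([ (u,*row[u]) for u in range(285,352) if abs(row[u]-row[u-1]).max()>14])
# socket far-end: dark lip outer/inner rows at centre column
col=im[100:176,316:322].mean(1).round();print([(100+i,*map(int,v)) for i,v in enumerate(col) if i and abs(v-col[i-1]).max()>14])
e,h=q.x
for k,w in((e+40,12),(e+40,-12)): print(proj([k,w,h+34]))
E
```

```text
e,h [ -0.67868503 -26.94495821] [-0.90838854  0.2329234   0.61683345]
[(292, np.int64(85), np.int64(82), np.int64(77)), (293, np.int64(58), np.int64(55), np.int64(52)), (297, np.int64(83), np.int64(78), np.int64(72)), (298, np.int64(114), np.int64(108), np.int64(100)), (299, np.int64(131), np.int64(125), np.int64(115)), (300, np.int64(159), np.int64(151), np.int64(141)), (301, np.int64(195), np.int64(187), np.int64(175)), (339, np.int64(193), np.int64(186), np.int64(174)), (340, np.int64(142), np.int64(134), np.int64(124)), (341, np.int64(79), np.int64(75), np.int64(70)), (342, np.int64(58), np.int64(55), np.int64(51)), (345, np.int64(81), np.int64(77), np.int64(73)), (346, np.int64(136), np.int64(131), np.int64(124)), (347, np.int64(178), np.int64(173), np.int64(165))]
[(113, 120, 113, 109), (114, 102, 96, 92), (117, 113, 108, 102), (118, 147, 142, 135), (119, 173, 168, 160), (130, 162, 158, 150), (131, 140, 136, 129), (132, 124, 120, 114), (136, 84, 81, 77), (137, 65, 62, 60), (146, 89, 85, 81), (147, 144, 140, 133), (148, 180, 175, 167), (159, 160, 154, 146), (160, 127, 121, 114), (173, 161, 154, 143), (174, 187, 179, 168), (175, 202, 194, 183)]
[340.5242268  174.11519929]
[298.07562965 174.11789354]
```

The fit is clean (under 1 px): the module is centred in the grip to 0.7 mm and the body top is 7 mm ahead of the TCP. I'll shift 1 mm and lower it.

```bash
python3 -m handwheel '[[[0,0,0,0.1,0,1,-1],[0,0,0,0,0,2,-1],[0,0,0,0,0,1.5,-1],[0,0,0,0,0,1,-1],[0,0,0,0,0,0.7,-1],[0,0,0,0,0,0.7,-1],[0,0,0,0,0,0,-1]]]'
python3 -m handwheel '[[[0,0,0,0,0,0.5,-1],[0,0,0,0,0,0.5,-1],[0,0,0,0,0,0.5,-1],[0,0,0,0,0,0.3,-1],[0,0,0,0,0,0.2,-1],[0,0,0,0,0,0,-1],[0,0,0,0,0,0,-1]]]'
```

```text
time: 11.2
position: [626.8, 16.6, 120.0]
ee_rot: [0.993, -0.121, -0.0, -0.0]
contact_force: [-0.5, -0.4, -2.1]
gripper_width: 12.9
grip_force: 49.6
time: 12.08
position: [627.2, 16.5, 100.6]
ee_rot: [0.993, -0.121, 0.0, 0.0]
contact_force: [-0.6, 0.4, -1.0]
gripper_width: 13.0
grip_force: 49.7
```

```bash
python3 -m handwheel '[[[0,0,0,0,0,0.1,-1],[0,0,0,0,0,0.1,-1],[0,0,0,0,0,0,-1],[0,0,0,0,0,0,-1]]]'
```

```text
time: 12.58
position: [627.4, 16.5, 100.0]
ee_rot: [0.993, -0.121, 0.0, 0.0]
contact_force: [-3.6, 0.4, 6.1]
gripper_width: 12.8
grip_force: 50.7
```

The force shows it has seated (+6 N up, same height as at the pick). Releasing and backing off.

```bash
python3 -m handwheel '[[[0,0,0,0,0,0,-0.4],[0,0,0,0,0,0,-0.1],[0,0,0,0,0,0,0],[0,0,0,0,0,0,0],[0,0,0,0,0,-2,0],[0,0,0,0,0,-3,0],[0,0,0,0,0,-4,0],[0,0,0,0,0,-4,0]]]'
python3 -m handwheel '[[[0,0,0,-4,0,-2,0],[0,0,0,-4,0,0,0],[0,0,0,-4,0,0,0],[0,0,0,0,0,0,0]]]'
python3 - <<'E'
from h import *
c=cam('wrist');b=cam('scene')
A=cv2.resize(c['image'][100:400,170:470,::-1],(400,400),interpolation=3)
B=cv2.resize(b['image'][130:260,290:420,::-1],(400,400),interpolation=3)
cv2.imwrite('pics/c7.png',np.hstack([A,B]))
E
```

```text
time: 13.58
position: [627.2, 16.5, 231.4]
ee_rot: [0.993, -0.121, 0.001, 0.0]
contact_force: [0.5, -0.7, 0.4]
gripper_width: 42.9
grip_force: 0.0
time: 14.08
position: [509.1, 46.2, 249.8]
ee_rot: [0.993, -0.121, 0.001, -0.0]
contact_force: [1.2, -0.4, 0.7]
gripper_width: 42.7
grip_force: 0.0
```

View pics/c7.png

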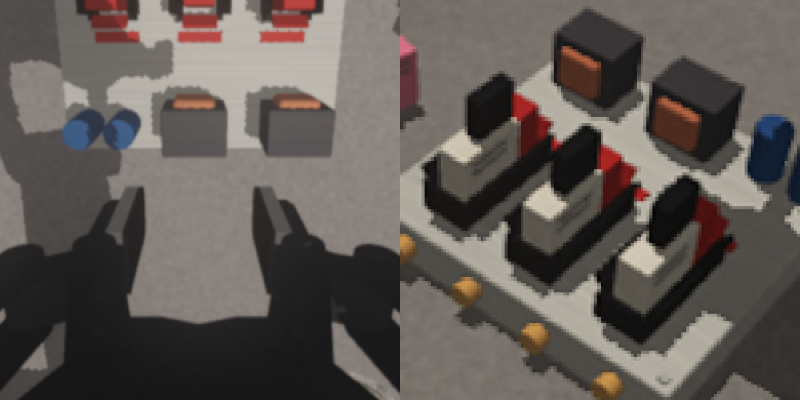

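The module at scene crop (565,205) is seated level with its neighbours, red end at the red wall, and the gripper is clear. Handing in.

```bash
python3 -c "
from cell import workorder;print(workorder.job_done())"
```

```text
the job is handed in; nothing more can be done
None
```

The backward module (middle socket) has been pulled, turned end for end and put back fully home with its red end at the socket's red end; both neighbours look undisturbed, the gripper is clear, and the job was handed in at about 14 s, with no verdict returned.

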